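Point out the missing weld stud and set the rework lever

ROBOT

A 7-joint arm with a two-finger parallel gripper is mounted at the origin on the work surface. World frame = base frame: x ahead of the robot, y to its left, z up, the work surface at z = 0. Lengths are in m, angles in rad, forces in N, time in s.
With the tool pointing down it reaches from about 0.425 to 0.925 m from the base axis. Payload 6.8 kg.
Tool frame: the origin (TCP) lies at the very end of the fingers, on their centre line; the grasp point (between the pads) lies 19 mm behind it; y points along the fingers, z is the direction in which the jaws open and shut, and the axes are right-handed (so a half turn about y gives the same grasp; the last joint's range is limited). The gripper opens to 85 mm and grips with 20 to 120 N. Pads are 22 mm wide; open, the fingers measure 114 mm over their backs; the gripper's body (76 mm by 85 mm) begins 54 mm behind the grasp point. The pads swing forward as they close: fully open they stand 13 mm farther back than shut.
Start: joints at [1.215, 0.477, 0.022, 1.555, -0.011, 1.109, -0.083], TCP at [0.166, -0.654, 0.231] pointing down, gripper open.
Joint ranges: [-2.96, 2.96], [-0.34, 2.1], [-1.41, 1.46], [0.24, 2.44], [-1.37, 4.51], [0.17, 1.92], [-2.96, 2.96]. Speed limits (rad/s): [2.39, 2.39, 3.14, 3.14, 3.14, 3.14, 3.14].

INTERFACE

Orientations are given as a unit quaternion [w, x, y, z].
In Python, from station import * gives the robot as it stands.
- The arm moves only by the shell command python3 -m jog 'ROWS' [OPENING] [FORCE]. ROWS is JSON, a list of rows, each a list of 2 entries, a list of its own where there are three numbers: the shift along the tool's x, y, z in mm, then the turn about the tool's y in rad. A call has 1 to 20 rows; each row is the pose to reach, as a shift and turn from the pose commanded when the call began, along the tool's axes at that moment; what a row does not reach only later rows make up. A row lasts 1/12 s, in which the tool goes at most 41.7 mm and 7.16 degrees, less where a joint would pass 70% of its speed; a pose out of reach is approached as far as the arm can. A call with a gripper value outside its range is refused whole. OPENING is the finger opening in mm, from 0 to 85.4, set as the call begins (- or left out, the last holds). The fingers move at their own pace and stop on an object; FORCE is the grip in N (left out, the last holds). Time passes only in rows, so rows that repeat a pose let the fingers close. It gives the time, the measured TCP pose, the force and the opening at its end, in the units of the state.
- get_obs(): the state, without advancing time (a new reading comes with each control period).
- read_camera(name): name is "side" or "top" or "wrist"; returns a dict with "img" (420x560x3 uint8, red, green, blue), "depth" (420x560 float32, m along the optical axis (not along the pixel's ray), 0 where there is no reading), "fx", "fy", "cx", "cy" (pixels), "rvec" (rotation vector, rad) and "tvec" (3), from world to camera coordinates, as OpenCV has them. Camera axes: x right, y down, z forward; pixel columns grow to the right and rows downward; lengths in m; the calibration is good to about 2 mm. A picture is of the moment at which its call begins.
- hand_in(): hands the job in, once; it reports no verdict.
The state is a dict: "t": time; "q": joint angles; "joint_vel": joint speeds; "joint_torque": joint torques, N m; "eef_pos": TCP position; "tool_rot": TCP orientation; "contact_force": force on the tool from outside, world axes, zero at the start; "torque": the same for the moment, N m; "gripper_width": opening from 0.0 (shut) to 1.0 (fully open).
Only numpy, scipy, OpenCV 4.12 (cv2) and the standard library are available. Lean on these libraries where they do the work, as an engineer would, in place of code of your own. Each camera call takes 0.05 s, during which the arm holds its last target.

TASK

One of the six marked places on the clamped plate has lost its stud. Point it out: bring the fingertips straight above that bare place, a few centimetres off it or less, and stay there for a good two seconds; never touch the plate or the studs, and do not bring the fingertips down close over any stud that is there. Then push the status box's lever all the way over from the green end to the red end, leave it there, and leave the loose things lying where they are.

Things in the scene. Friction and masses are not known exactly. Their poses are not given: they have to be found in the camera images.
- bare_spot (a point): the centre of the bare place: the one yellow ring (34 mm across, with a black 15 mm dot, nothing standing on it) of the plate's six that has no stud. The point lies on the plate's top face, 20 mm above the bench
- plate: aluminium plate 180 x 270 x 20 mm, clamped to the bench (does not move). Origin under its centre at bench level, x along the 180 mm side, y along the 270 mm side, z up; top face 20 mm above the bench. Six stud places, each with a yellow ring 34 mm across, in two rows at x = -40 and +40 mm, three per row at y = -80, 0 and +80 mm. Blue clamp straps across both ends (|y| 111 to 135 mm) rise to 40 mm above the bench at most
- lever (a joint): angle of the status box's toggle lever, 0 (leaning fully to the green patch) to 1.0 rad (fully to the red patch); it starts at 0 to 0.15. A light friction joint (about 0.06 N m, some 1 N at the ball): it stays where it is left, and has a stop at each end
- lever_tip (a point): centre of the lever's black ball, 26 mm across, at the end of a steel rod 10 mm thick, 80 mm from the pivot to the ball's centre. The ball's centre is 107 mm above the bench at either stop and 117 mm when the lever is upright
- status_box: white flat box 150 x 80 x 15 mm, fixed to the bench, green patch at its -x end and red patch at its +x end, each 30 x 66 mm. Origin under its centre at bench level, x from green to red, z up. On its middle stands a grey block 70 x 50 mm whose top is 40 mm above the bench, with a hub rising to 50 mm; the lever's pivot axis runs along y above the origin, 37 mm above the bench, so the ball moves in the x-z plane
- stud_1: a sound copper-coloured stud welded upright to the plate (does not move): 13 mm thick, 30 mm tall, with a 18 mm collar at its foot; origin at its foot on the plate's top face, so its top is 50 mm above the bench. Which of the six places it takes varies
- stud_2: a sound copper-coloured stud welded upright to the plate (does not move): 13 mm thick, 30 mm tall, with a 18 mm collar at its foot; origin at its foot on the plate's top face, so its top is 50 mm above the bench. Which of the six places it takes varies
- stud_3: a sound copper-coloured stud welded upright to the plate (does not move): 13 mm thick, 30 mm tall, with a 18 mm collar at its foot; origin at its foot on the plate's top face, so its top is 50 mm above the bench. Which of the six places it takes varies
- stud_4: a sound copper-coloured stud welded upright to the plate (does not move): 13 mm thick, 30 mm tall, with a 18 mm collar at its foot; origin at its foot on the plate's top face, so its top is 50 mm above the bench. Which of the six places it takes varies
- stud_5: a sound copper-coloured stud welded upright to the plate (does not move): 13 mm thick, 30 mm tall, with a 18 mm collar at its foot; origin at its foot on the plate's top face, so its top is 50 mm above the bench. Which of the six places it takes varies
- nut: loose round dark steel nut, 24 mm across, 10 mm high, lying on the plate between the studs; origin under its centre. A bystander
- marker: white paint marker with red cap, standing, 24 mm across, 110 mm tall; origin under its centre. A bystander
- brush: wire brush lying on the bench beyond the plate, 200 mm long, 42 mm wide; origin under its middle, x along it. A bystander
- hammer: hammer with orange handle lying on the bench, 260 mm long; origin under its middle, x along it towards the head. A bystander
- spray_can: blue and white spray can, standing, 60 mm across, 170 mm tall; origin under its centre. A bystander
- square: red magnetic welding square lying flat, 100 x 100 x 20 mm; origin under its centre. A bystander
- spool: brass-coloured wire spool lying flat, 100 mm across, 50 mm high; origin under its centre. A bystander

How it is judged:
By the outcome, as a careful person would: the job done as asked, in the order asked, and still so for the second after the job is handed in, with the robot touching nothing.
It also fails if it takes over 48 s, if anything falls off the work surface, if the arm or the gripper's body presses on something with over 40 N, if the wrist force passes 120 N, or if a joint passes its speed limit or range.

## Working session

There is one attempt and no reset: what is moved stays moved. The work goes in short steps, Python scripts to look and compute and a shell command to move; the robot and the scene stay as the last step left them, time stands still between calls to the robot, and variables do not carry over. Pictures are saved under pics/ and viewed, and the job is handed in when it is done.

```bash
mkdir -p pics
python3 - <<'E'
from station import *
import cv2,pickle
o=get_obs();print(o['t'],o['eef_pos'],o['tool_rot'],o['gripper_width'])
d={}
for n in ['side','top','wrist']:
    c=read_camera(n);d[n]=c;cv2.imwrite(f'pics/{n}0.png',c['img'][:,:,::-1])
    print(n,c['fx'],c['cx'],c['cy'],c['rvec'],c['tvec'])
pickle.dump(d,open('cams0.pkl','wb'))
E
```

```text
0.0 [ 0.16541396 -0.6537778   0.23031799] [ 0.08729617 -0.08755469  0.70232839 -0.7010338 ] 0.9985643038196813
side 394.5642903090329 279.1477776116067 209.00969793040122 [ 0.09725093 -2.89415163  1.11864619] [0.560655   0.1373035  1.03756537]
top 387.049564791047 288.10938112854507 204.65379033921715 [ 2.13711159 -2.14830446  0.20308134] [-0.0607603   0.60092842  1.0850676 ]
wrist 347.35808886411826 276.89307876966404 207.7843577278744 [-2.29361087  1.78509648  0.25912652] [-0.67489518 -0.0364494   0.37910778]
```

View pics/top0.png

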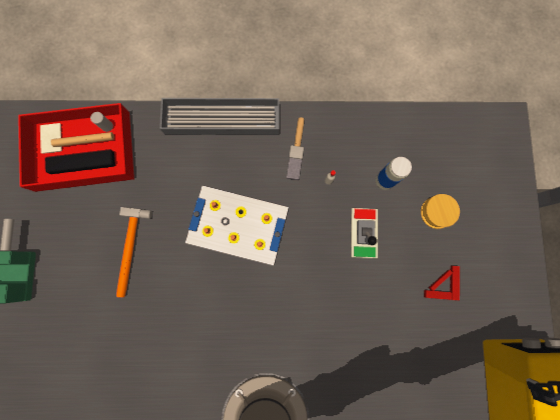

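View pics/side0.png

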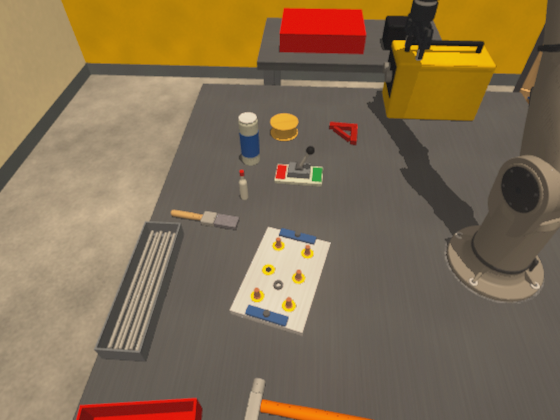

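View pics/wrist0.png

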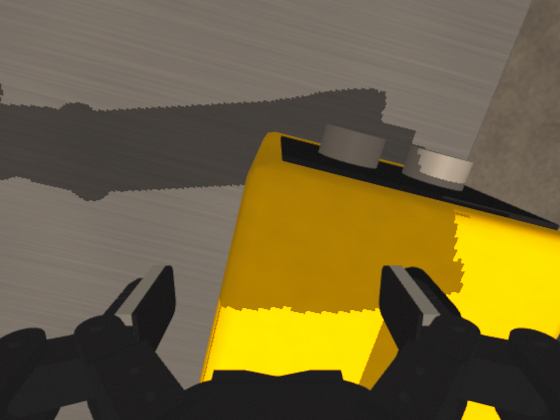

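The top view shows the bare yellow ring with its black dot at about (240,212), in the middle of the far row. The side view agrees, at (268,269). The box is at (365,233) with the lever's ball at (372,240), next to the green end. Next I measure these.

```bash
cat > h.py <<'E'
import numpy as np,cv2,pickle
def cast(c,u,v,z):
    R=cv2.Rodrigues(np.array(c['rvec'],float))[0];t=np.array(c['tvec'],float)
    o=-R.T@t;d=R.T@np.array([(u-c['cx'])/c['fx'],(v-c['cy'])/c['fy'],1.])
    return o+d*(z-o[2])/d[2]
def deproj(c,u,v):
    z=float(c['depth'][int(v),int(u)])
    R=cv2.Rodrigues(np.array(c['rvec'],float))[0];t=np.array(c['tvec'],float)
    return R.T@(np.array([(u-c['cx'])/c['fx']*z,(v-c['cy'])/c['fy']*z,z])-t)
def blobs(m,amin=8):
    n,l,s,ce=cv2.connectedComponentsWithStats(m.astype('uint8'))
    return [(ce[i],s[i,4],l==i) for i in range(1,n) if s[i,4]>=amin]
E
python3 - <<'E'
from h import *
np.set_printoptions(precision=4,suppress=True)
d=pickle.load(open('cams0.pkl','rb'))
for n in ['top','side']:
    c=d[n];H=cv2.cvtColor(c['img'],cv2.COLOR_RGB2HSV);h,s,v=H[...,0],H[...,1],H[...,2]
    y=(h>22)&(h<34)&(s>150)&(v>120)
    for name,m,z in [('yellow',y,.02),('green',(h>50)&(h<75)&(s>150)&(v>80),.015),('red',((h<4)|(h>176))&(s>180)&(v>120),.015)]:
        for ce,a,_ in blobs(m,25):
            p=cast(c,*ce,z)
            if .3<p[0]<.85 and -.45<p[1]<.25: print(n,name,ce,a,p,deproj(c,*ce))
    # ball candidates
    m=(v<35)
    for ce,a,_ in blobs(m,10):
        p=cast(c,*ce,.107)
        if .3<p[0]<.85 and -.45<p[1]<.25: print(n,'dark',ce,a,p,deproj(c,*ce))
c=d['top']
for uv in [(396,170),(440,210),(330,178),(510,380),(545,392),(500,345),(440,280)]: print(uv,deproj(c,*uv))
im=cv2.resize(c['img'][160:280,180:480],None,fx=2.6,fy=2.6,interpolation=cv2.INTER_CUBIC);cv2.imwrite('pics/topz.png',im[:,:,::-1])
im=cv2.resize(d['side']['img'][100:340,200:360],None,fx=2.5,fy=2.5,interpolation=cv2.INTER_CUBIC);cv2.imwrite('pics/sidez.png',im[:,:,::-1])
E
```

```text
top yellow [214.8596 205.4737] 57 [0.6042 0.1557 0.02  ] [0.5994 0.1508 0.0485]
top yellow [240.5395 211.6447] 76 [0.5852 0.0784 0.02  ] [0.5854 0.0785 0.0186]
top yellow [266.1429 218.1905] 63 [0.565  0.0016 0.02  ] [0.5608 0.0004 0.0511]
top yellow [207.4407 230.9831] 59 [0.5274 0.1757 0.02  ] [0.5246 0.1705 0.048 ]
top yellow [233.4531 237.4531] 64 [0.5078 0.0983 0.02  ] [0.5054 0.0949 0.0487]
top yellow [259.1719 244.0781] 64 [0.4878 0.022  0.02  ] [0.4856 0.0203 0.0514]
top green [364.1629 251.5899] 178 [ 0.464  -0.2905  0.015 ] [ 0.4641 -0.291   0.0129]
top red [364.3053 213.6263] 190 [ 0.5784 -0.2955  0.015 ] [ 0.5785 -0.2958  0.0139]
top dark [371.4894 240.4468] 47 [ 0.4902 -0.2921  0.107 ] [ 0.489  -0.2884  0.1228]
side yellow [278.093  246.0698] 43 [0.5647 0.0008 0.02  ] [0.5644 0.0033 0.0234]
side yellow [306.375 253.75 ] 48 [0.4887 0.0212 0.02  ] [0.4888 0.0273 0.0284]
side yellow [267.7375 269.4125] 80 [0.5856 0.0763 0.02  ] [0.5856 0.076  0.0196]
side yellow [297.8393 278.7143] 56 [0.508 0.099 0.02 ] [0.508  0.1016 0.0241]
side yellow [256.9104 296.7761] 67 [0.6045 0.1561 0.02  ] [0.6031 0.1627 0.0316]
side yellow [288.3333 306.2319] 69 [0.5274 0.1763 0.02  ] [0.5272 0.1801 0.0271]
side green [316.4216 174.1176] 102 [ 0.4647 -0.2937  0.015 ] [ 0.4646 -0.2951  0.0137]
side red [280.7103 171.5888] 107 [ 0.5785 -0.2989  0.015 ] [ 0.5786 -0.3009  0.0131]
(396, 170) [ 0.6731 -0.3507  0.1722]
(440, 210) [ 0.5835 -0.5138  0.0479]
(330, 178) [ 0.6751 -0.1862  0.0743]
(510, 380) [ 0.1293 -0.6282  0.1292]
(545, 392) [ 0.16   -0.5837  0.3328]
(500, 345) [ 0.208  -0.6318  0.0909]
(440, 280) [ 0.3793 -0.5102  0.0202]
```

View pics/topz.png

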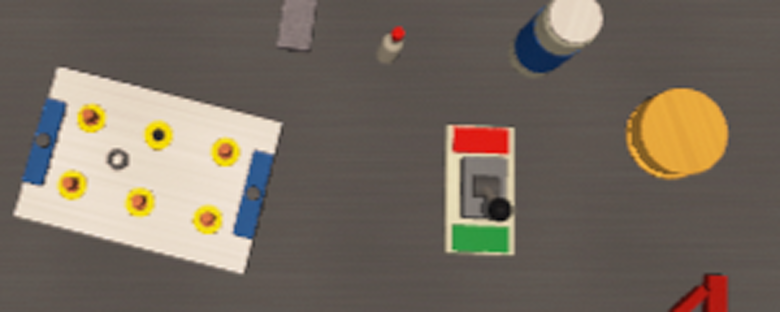

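View pics/sidez.png

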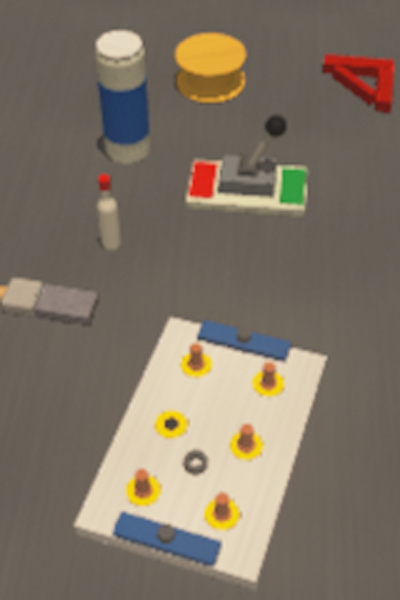

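```bash
cat >> h.py <<'E'
from scipy.spatial.transform import Rotation as Ro
def shift(o,target):
    w,x,y,z=o['tool_rot'];R=Ro.from_quat([x,y,z,w]).as_matrix()
    return R,R.T@(np.array(target)-o['eef_pos'])*1000
E
python3 - <<'E'
from h import *
from station import *
np.set_printoptions(precision=3,suppress=True)
o=get_obs()
for t in [(.166,-.654,.28),(.42,-.30,.25),(.45,-.29,.26),(.585,.078,.20)]:
    R,s=shift(o,t);print(t,s)
print(R)
d=pickle.load(open('cams0.pkl','rb'));c=d['side']
# side-view ball: dark region near
v=c['img'].max(2);m=(v<60)
for ce,a,_ in blobs(m,10):
    if 250<ce[0]<340 and 130<ce[1]<190: print(ce,a,cast(c,*ce,.109))
# triangulate
def P(c):
    R=cv2.Rodrigues(np.array(c['rvec'],float))[0];K=np.array([[c['fx'],0,c['cx']],[0,c['fy'],c['cy']],[0,0,1]])
    return K@np.c_[R,np.array(c['tvec'])]
for ce,a,_ in blobs(m,10):
    if 295<ce[0]<325 and 140<ce[1]<160:
        X=cv2.triangulatePoints(P(d['top']),P(c),np.array([[371.49],[240.45]]),ce.reshape(2,1));print('tri',X[:3,0]/X[3,0])
E
```

```text
(0.166, -0.654, 0.28) [ -0.53  -49.443   0.09 ]
(0.42, -0.3, 0.25) [-333.588  -19.095 -280.772]
(0.45, -0.29, 0.26) [-365.123  -29.095 -283.123]
(0.585, 0.078, 0.2) [-586.252   31.322 -606.699]
[[-0.969 -0.     0.245]
 [-0.245  0.001 -0.969]
 [ 0.    -1.    -0.001]]
[309.83  150.021] 47 [ 0.49  -0.296  0.109]
tri [ 0.49  -0.291  0.114]
```

```bash
python3 -m jog '[[[0,-10,0],0],[[-5,-20,-5],0],[[-20,-30,-20],0],[[-40,-35,-40],0],[[-60,-40,-62],0],[[-80,-40,-83],0],[[-100,-40,-104],0],[[-120,-40,-124],0],[[-140,-40,-145],0],[[-160,-40,-166],0],[[-180,-40,-186],0],[[-200,-40,-207],0],[[-220,-40,-228],0],[[-240,-40,-248],0],[[-260,-40,-269],0],[[-280,-40,-290],0],[[-300,-40,-310],0],[[-315,-40,-326],0],[[-325,-40,-336],0],[[-325,-40,-336],0]]' 0 20
```

```text
t: 1.82
eef_pos: [0.4004, -0.2456, 0.2728]
tool_rot: [-0.09, 0.089, -0.701, 0.702]
contact_force: [0.4, 1.0, 0.5]
gripper_width: 0.0
```

```bash
python3 -m jog '[[[-8,0,-8],0],[[-22,0,-23],0],[[-42,0,-44],0],[[-62,0,-64],0],[[-82,0,-85],0],[[-102,0,-106],0],[[-122,0,-127],0],[[-142,0,-148],0],[[-162,0,-168],0],[[-182,0,-189],0],[[-202,0,-210],0],[[-222,0,-231],0],[[-238,0,-247],0],[[-250,0,-260],0],[[-256,0,-266],0],[[-258,0,-268],0],[[-258,0,-268],0]]'
python3 - <<'E'
from h import *
from station import *
o=get_obs();print(o['eef_pos'],shift(o,(.585,.078,.1))[1],shift(o,(.585,.078,.045))[1],o['q'])
for n in ['side','wrist']:
    c=read_camera(n);cv2.imwrite(f'pics/{n}1.png',c['img'][:,:,::-1])
E
```

```text
t: 3.23
eef_pos: [0.5827, 0.0736, 0.2715]
tool_rot: [-0.087, 0.087, -0.701, 0.702]
contact_force: [-0.5, -0.5, -0.2]
gripper_width: 0.002
[0.58271425 0.07356113 0.27154918] [ -3.29196264 171.54717116  -3.84472055] [ -3.28815088 226.54716143  -3.87721481] [ 0.14750068  0.33839128 -0.4818657   1.69878134  0.17032098  1.14598197
 -1.70476776]
```

View pics/wrist1.png

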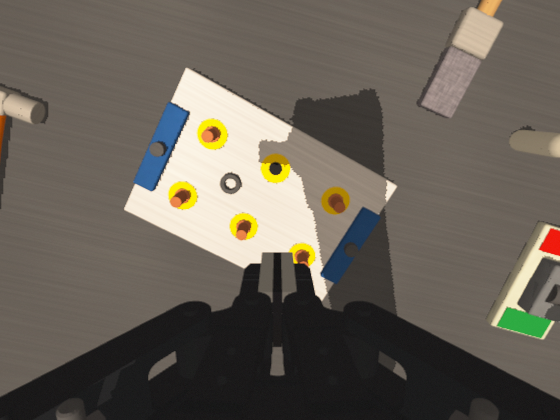

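View pics/side1.png

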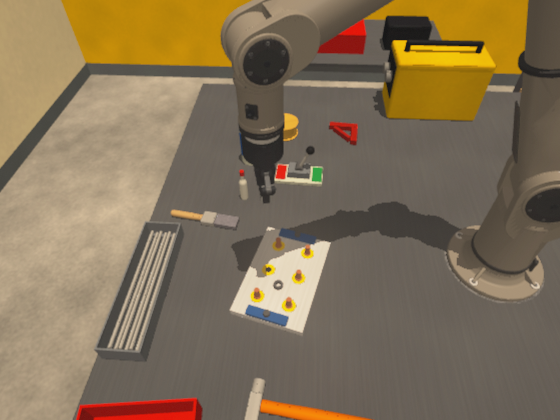

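The wrist view shows the bare ring at (275,168), with studs on all five others, so that confirms the place. I go down part way and let the arm settle before measuring again.

```bash
python3 -m jog '[[[0,10,0],0],[[0,25,0],0],[[0,45,0],0],[[0,65,0],0],[[0,85,0],0],[[0,105,0],0],[[0,120,0],0],[[0,130,0],0],[[0,130,0],0],[[0,130,0],0],[[0,130,0],0],[[0,130,0],0]]'
python3 - <<'E'
from h import *
from station import *
o=get_obs();print(o['eef_pos'],o['contact_force'],shift(o,(.585,.078,.048))[1])
c=read_camera('wrist');cv2.imwrite('pics/wrist2.png',c['img'][:,:,::-1])
H=cv2.cvtColor(c['img'],cv2.COLOR_RGB2HSV);h,s,v=H[...,0],H[...,1],H[...,2]
for ce,a,_ in blobs((h>22)&(h<34)&(s>150)&(v>60),150): print(ce,a,cast(c,*ce,.02))
E
```

```text
t: 4.33
eef_pos: [0.5834, 0.0742, 0.1425]
tool_rot: [-0.088, 0.087, -0.702, 0.702]
contact_force: [0.8, -0.5, -0.5]
gripper_width: 0.002
[0.58341309 0.07419468 0.1424861 ] [ 0.76950127 -0.49618452 -0.54346411] [-2.2741297  94.49013063 -3.32654219]
[185.94212219 147.33226152] 933 [0.60748212 0.15024609 0.02      ]
[275.85839844 198.28808594] 1024 [0.5855476  0.07465484 0.02      ]
[144.79268293 233.57588076] 738 [0.53078954 0.17055253 0.02      ]
[360.08471761 239.94684385] 602 [ 5.68329496e-01 -5.40683996e-04  2.00000000e-02]
[225.21995465 271.53741497] 441 [0.51357763 0.10033357 0.02      ]
```

View pics/wrist2.png

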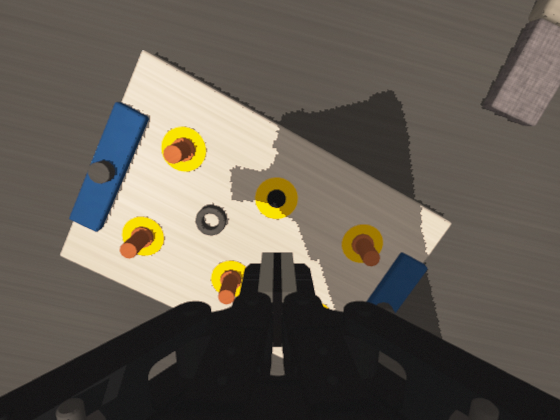

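```bash
python3 -m jog '[[[-1,8,-1],0],[[-2,20,-2],0],[[-2,36,-2],0],[[-2,52,-2],0],[[-2,66,-2],0],[[-2,78,-2],0],[[-2,86,-2],0],[[-2,92,-2],0],[[-2,94,-2],0],[[-2,94,-2],0],[[-2,94,-2],0],[[-2,94,-2],0],[[-2,94,-2],0],[[-2,94,-2],0]]'
python3 - <<'E'
from h import *
from station import *
o=get_obs();print(o['eef_pos'],o['contact_force'])
for n in ['side','top']:
    c=read_camera(n);cv2.imwrite(f'pics/{n}3.png',cv2.resize(c['img'][150:340,180:380],None,fx=3,fy=3)[:,:,::-1])
E
```

```text
t: 5.55
eef_pos: [0.5844, 0.0766, 0.0478]
tool_rot: [-0.088, 0.087, -0.702, 0.702]
contact_force: [-0.2, 0.2, 0.1]
gripper_width: 0.002
[0.58444796 0.07657669 0.04784304] [-0.2453167   0.17511162  0.12927946]
```

View pics/side3.png

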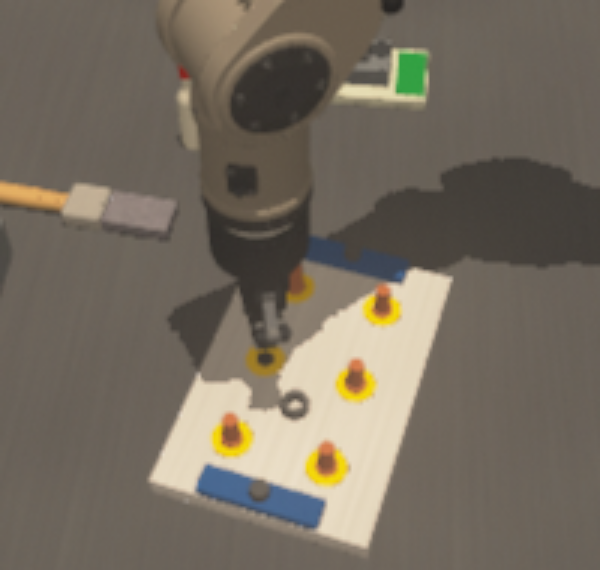

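The side view (×3 crop) shows the fingertips just above the bare ring at (265,358). Now I hold for over 2 s.

```bash
for i in 1 2; do python3 -m jog '[[[0,0,0],0],[[0,0,0],0],[[0,0,0],0],[[0,0,0],0],[[0,0,0],0],[[0,0,0],0],[[0,0,0],0],[[0,0,0],0],[[0,0,0],0],[[0,0,0],0],[[0,0,0],0],[[0,0,0],0],[[0,0,0],0],[[0,0,0],0],[[0,0,0],0],[[0,0,0],0],[[0,0,0],0],[[0,0,0],0]]'; done
python3 -m jog '[[[0,-10,0],0],[[0,-25,0],0],[[0,-45,0],0],[[0,-65,0],0],[[0,-85,0],0],[[0,-105,0],0],[[0,-125,0],0],[[0,-140,0],0],[[0,-150,0],0],[[0,-152,0],0],[[0,-152,0],0],[[0,-152,0],0]]'
python3 - <<'E'
from h import *
from station import *
o=get_obs();print(o['eef_pos'],shift(o,(.44,-.292,.20))[1])
c=read_camera('wrist')
E
```

```text
t: 7.15
eef_pos: [0.5841, 0.0766, 0.0473]
tool_rot: [-0.087, 0.087, -0.702, 0.702]
contact_force: [-0.7, 0.5, 0.2]
gripper_width: -0.0
t: 8.65
eef_pos: [0.5841, 0.0766, 0.0473]
tool_rot: [-0.087, 0.087, -0.702, 0.702]
contact_force: [0.5, -0.2, -0.1]
gripper_width: -0.004
t: 9.65
eef_pos: [0.5836, 0.0763, 0.1986]
tool_rot: [-0.087, 0.088, -0.702, 0.702]
contact_force: [-1.1, -0.6, 0.4]
gripper_width: -0.001
[0.58355185 0.07632135 0.19859284] [229.4747022   -1.11226495 321.88485078]
```

```bash
python3 -m jog '[[[4,0,6],0],[[12,0,17],0],[[24,0,34],0],[[38,0,53],0],[[53,0,74],0],[[68,0,95],0],[[83,0,116],0],[[98,0,137],0],[[113,0,158],0],[[128,0,179],0],[[143,0,200],0],[[158,0,221],0],[[173,0,242],0],[[187,0,262],0],[[200,0,281],0],[[212,0,298],0],[[222,0,312],0],[[229,0,322],0],[[229,0,322],0],[[229,0,322],0]]'
python3 -m jog '[[[0,0,0],0],[[0,0,0],0],[[0,0,0],0],[[0,0,0],0]]'
python3 - <<'E'
from h import *
from station import *
o=get_obs();print(o['eef_pos'],shift(o,(.44,-.292,.096))[1])
for n in ['wrist','side']:
    c=read_camera(n);cv2.imwrite(f'pics/{n}4.png',c['img'][:,:,::-1])
E
```

```text
t: 11.37
eef_pos: [0.4404, -0.292, 0.199]
tool_rot: [0.087, -0.087, 0.702, -0.702]
contact_force: [0.3, 0.5, -0.2]
gripper_width: 0.001
t: 11.7
eef_pos: [0.4415, -0.2909, 0.1994]
tool_rot: [0.088, -0.088, 0.702, -0.702]
contact_force: [0.1, 0.1, 0.4]
gripper_width: -0.002
[ 0.44149226 -0.29091602  0.19936353] [  1.73434081 103.36313008   0.6903094 ]
```

View pics/wrist4.png

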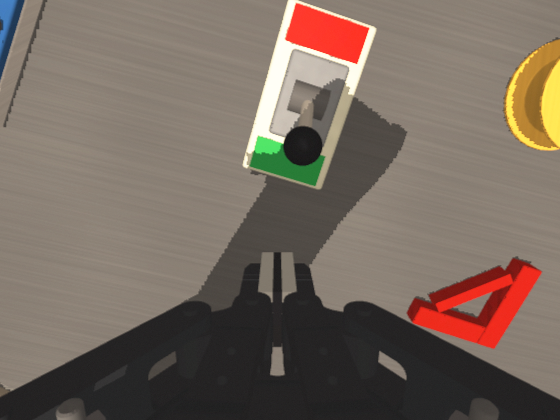

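View pics/side4.png

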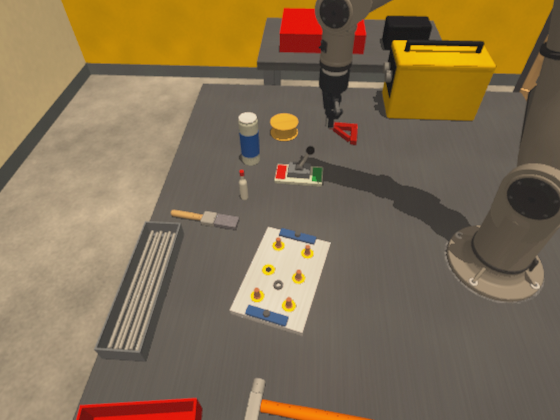

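The wrist view shows the ball at (302,146) over the green end, with the fingers at (277,260) on the outer green side and in line with the lever. I go down beside the ball and push.

```bash
python3 -m jog '[[[0,8,0],0],[[0,20,0],0],[[0,35,0],0],[[0,50,0],0],[[0,65,0],0],[[0,80,0],0],[[0,92,0],0],[[0,100,0],0],[[0,104,0],0],[[0,104,0],0],[[0,104,0],0]]' && python3 -m jog '[[[-6,0,2],0],[[-12,0,4],0],[[-18,0,5],0],[[-24,0,7],0],[[-30,0,9],0],[[-36,0,10],0],[[-42,0,12],0],[[-48,0,14],0],[[-54,0,16],0],[[-60,0,17],0],[[-65,0,19],0],[[-70,0,20],0],[[-74,0,21],0],[[-77,0,22],0],[[-79,0,23],0],[[-80,0,23],0],[[-80,0,23],0]]'
python3 - <<'E'
from h import *
from station import *
o=get_obs();print(o['eef_pos'],o['contact_force'])
for n in ['wrist','side','top']:
    c=read_camera(n);cv2.imwrite(f'pics/{n}5.png',c['img'][:,:,::-1])
E
```

```text
t: 12.72
eef_pos: [0.4413, -0.2919, 0.0956]
tool_rot: [-0.088, 0.087, -0.702, 0.702]
contact_force: [0.2, 0.6, -0.2]
gripper_width: -0.0
t: 14.13
eef_pos: [0.5244, -0.2944, 0.0952]
tool_rot: [0.087, -0.087, 0.702, -0.702]
contact_force: [-0.0, -0.0, -0.1]
gripper_width: -0.001
[ 0.52437761 -0.29437824  0.09524623] [-0.02565268 -0.039686   -0.1473702 ]
```

View pics/wrist5.png

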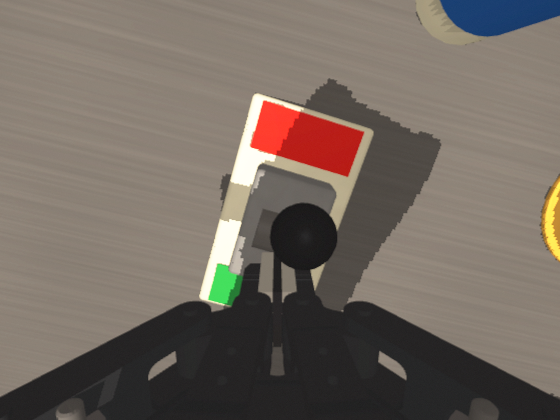

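View pics/side5.png

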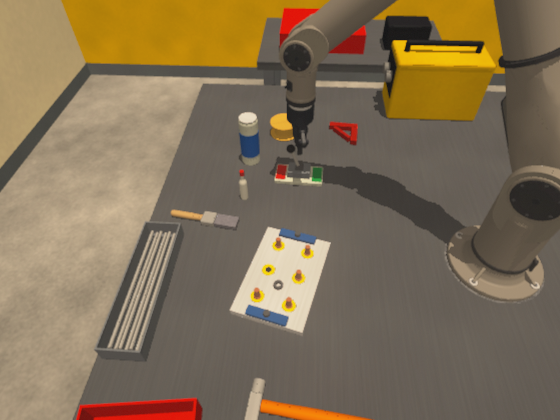

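The ball has moved past upright and now sits ahead of the fingers at wrist (303,236). I measure it before the last push.

Run:
```python
from h import *
from station import *
for n in ['wrist','top']:
    c=read_camera(n)
    if n=='wrist': print(n,[cast(c,303,236,z) for z in (.105,.112)])
    else:
        m=c['img'].max(2)<40
        for ce,a,_ in blobs(m,8):
            p=cast(c,*ce,.11)
            if abs(p[0]-.53)<.08 and abs(p[1]+.29)<.06: print(n,ce,a,p)
```

```text
wrist [array([ 0.54739184, -0.30060765,  0.105     ]), array([ 0.54985614, -0.29940736,  0.112     ])]
top [383.67597765 205.58659218] 179 [ 0.58705033 -0.32984068  0.11      ]
top [370.91061453 226.92178771] 179 [ 0.52731731 -0.29141976  0.11      ]
```

View pics/top5.png

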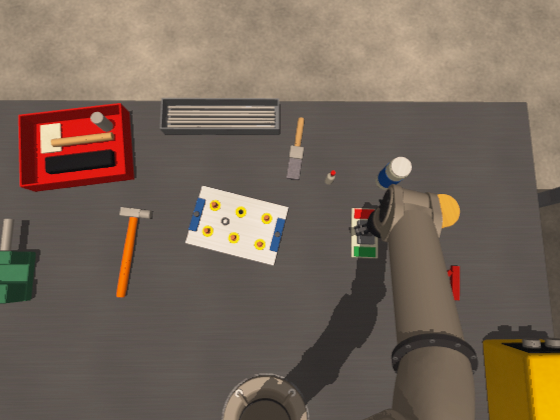

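```bash
python3 -m jog '[[[-2,0,1],0],[[-4,0,3],0],[[-6,0,4],0],[[-8,0,5],0],[[-8,0,5],0],[[-8,0,5],0]]'
python3 -m jog '[[[-1,0,0],0],[[-2,0,1],0],[[-2,0,1],0],[[-2,0,1],0]]'
python3 -m jog '[[[-1,0,0],0],[[-2,0,1],0],[[-2,0,1],0],[[-2,0,1],0]]'
```

```text
t: 14.88
eef_pos: [0.5336, -0.2975, 0.0954]
tool_rot: [-0.088, 0.087, -0.702, 0.702]
contact_force: [-0.5, 0.3, 0.4]
gripper_width: -0.004
t: 15.22
eef_pos: [0.5354, -0.2978, 0.0953]
tool_rot: [0.087, -0.087, 0.702, -0.702]
contact_force: [-0.6, 0.9, 0.3]
gripper_width: -0.003
t: 15.55
eef_pos: [0.5358, -0.2981, 0.0948]
tool_rot: [0.086, -0.088, 0.702, -0.701]
contact_force: [-6.3, 0.5, 2.2]
gripper_width: -0.0
```

The motion stalled at x=0.5358 with 6 N, so the lever is on its stop. One more small nudge, then I back off along −x and rise.

```bash
python3 -m jog '[[[-1,0,0],0],[[-2,0,0],0],[[-2,0,0],0]]'
python3 -m jog '[[[5,0,-1],0],[[15,0,-4],0],[[28,0,-7],0],[[40,0,-10],0],[[50,0,-13],0],[[55,0,-14],0],[[60,-10,-15],0],[[60,-30,-15],0],[[60,-60,-15],0],[[60,-90,-15],0],[[60,-120,-15],0],[[60,-140,-15],0],[[60,-150,-15],0],[[60,-150,-15],0],[[60,-150,-15],0]]'
python3 - <<'E'
from h import *
from station import *
o=get_obs();print(o['t'],o['eef_pos'],o['contact_force'])
cs={}
for n in ['wrist','side','top']:
    c=read_camera(n);cs[n]=c;cv2.imwrite(f'pics/{n}6.png',c['img'][:,:,::-1])
    for ce,a,_ in blobs(c['img'].max(2)<50,10):
        p=cast(c,*ce,.107)
        if abs(p[0]-.54)<.07 and abs(p[1]+.295)<.05: print(n,ce,a,p)
E
```

```text
t: 15.8
eef_pos: [0.536, -0.2981, 0.0947]
tool_rot: [0.085, -0.089, 0.702, -0.701]
contact_force: [-11.3, 0.8, 5.4]
gripper_width: -0.002
t: 17.05
eef_pos: [0.4777, -0.2979, 0.2452]
tool_rot: [-0.088, 0.087, -0.702, 0.702]
contact_force: [-0.3, 0.2, -0.5]
gripper_width: 0.002
17.05 [ 0.47765634 -0.29785356  0.24518483] [-0.29758805  0.16484762 -0.46439339]
wrist [304.65172855  95.24711908] 781 [ 0.56031528 -0.29986047  0.107     ]
side [286.75       149.36111111] 36 [ 0.55931128 -0.29807245  0.107     ]
top [371.67924528 215.58490566] 53 [ 0.55939766 -0.29564872  0.107     ]
top [390.34517766 238.87817259] 394 [ 0.49420891 -0.34465666  0.107     ]
top [368.83333333 234.        ] 12 [ 0.50800901 -0.28551191  0.107     ]
```

View pics/wrist6.png

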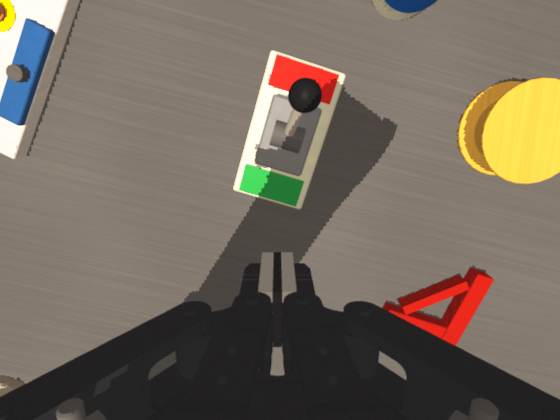

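View pics/side6.png

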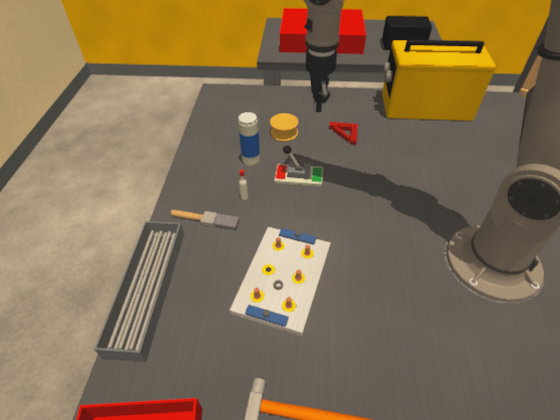

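The ball is at x ≈ 0.5595 in all three views, against about 0.5596 expected at the red stop. Nothing else has moved and the arm is clear.

```bash
python3 -c "
from station import *
print(hand_in())"
```

```text
the job is handed in; nothing more can be done
None
```

I pointed out the bare place, then pushed the lever to the red stop, and handed the job in after about 17 s of the 48 s allowed.

- **Bare place:** it is the middle place of the row farther from the robot, at about (0.585, 0.077) m. All three cameras showed studs on the other five. I held the closed fingertips about 27 mm above it for more than 3 s, touching nothing (force readings stayed under about 1 N). The three cameras disagreed by up to 4 mm in y, so I aimed between them.
- **Lever:** I pushed the ball until it stalled at the red end, with about 12 N at the last nudge, then backed away and rose clear. The last pictures put the ball at x = 0.559 to 0.560 m, against 0.5596 m calculated for the red stop.
- **Loose things:** in the last pictures the loose things in view look to be lying where they were. I checked them by eye only.

No check failed.

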